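# Snap a slicer's guide rod back into its bearing bracket

## Task

Put the steel guide rod back into the opened slicer: take it from the wooden rest, press it gently down into both spring clips of the bracket until they snap around it and it lies on their beds, then slide it lengthwise, brass nose first, until the nose is fully home in the white bearing block, and let go. The bracket stands on soft rubber mounts that are spoiled if it is pressed down by more than 2.4 mm (about 24 N), and the oil bottle, dial and screwdriver are to be left where they are.

Things in the scene. Friction and masses are not known exactly. Their poses are not given: they have to be found in the camera images.
- slicer: Opened kitchen slicer fixed on the bench, cream plastic. Origin: on the bench, straight below the middle between the two clips; clips and bearing lie in line along its y axis (x = 0). Ledge 30 mm high (x = -60 to 70 mm) with the black bracket on it; main part 70 mm high from x = 70 mm on, steel disc up to 84 mm high. The rod is home with its middle above this origin, nose towards +y.
- below_clip_a (a point): Point on the ledge (30 mm high) below the rear spring clip: two steel fingers 10 mm wide along y, flared mouth 25 mm wide, 11 mm throat, solid bed. A cream wall 130 mm high, from 118 to 126 mm towards -y of the middle, closes the line. Bracket height is set by hand and NOT measured: the seated rod's axis is anywhere from 78 to 102 mm above the bench.
- below_clip_b (a point): Same for the front clip, 90 mm further along the slicer's +y. Both clips together let the rod pass at a push of about 8 to 12 N, then it drops on to the beds. Finger tops are 18 mm above the seated axis, the base plate 40 mm below it. For gripper fingers there is free room between the clips, 38 mm either way along y from the middle and 50 mm to each side.
- below_bearing (a point): Point on the ledge below the centre of the white bearing block, which spans 80 to 96 mm along y from the slicer's origin, 34 mm tall about the rod's axis, with a 14 mm through hole in line with the seated rod. To be lowered into the clips the rod must be at least 12 mm (better 20 mm) short of home; home is when its shoulder meets the block.
- bracket (a joint): How far the bracket is pressed down on its rubber mounts, m: 0 unloaded, growing downwards, stiffness about 10 N/mm; spoiled above 0.0024.
- rest: Wooden V-rest fixed to the bench, 60 x 150 mm, 6 mm base plate with two V-blocks 14 mm wide at y = -55 and +55 mm, about 41 mm high, that hold the rod along the rest's y axis with the rod's axis 40 mm above the bench. Origin: centre of its underside.
- rod_mid (a point): The loose steel guide rod, 16 mm in diameter, 160 mm long (y = -80 to +80 mm) plus a brass nose 10 mm in diameter and 12 mm long at its +y end; black band at the other end; 0.1 to 0.2 kg. This point is its middle, on its axis; its y axis runs along the rod to the nose. Its x and z axes may be turned about the rod.
- rod_nose (a point): Tip of the brass nose, 92 mm from the rod's middle.
- oil: Bystander: upright yellow oil bottle with red cap, 38 mm in diameter, 95 mm high; origin at the centre of its underside.
- dial: Bystander: loose black control dial, 48 mm in diameter, 30 mm high; origin at the centre of its underside.
- driver: Bystander: screwdriver, 160 mm long, red handle, lying on the bench between rest and slicer; its x axis runs along it.
Not all that is in view belongs to the job. Of the things shaped like the part that bears rod_mid, the bare steel one is meant.

How it is judged:
At the end, for the whole second after the job is handed in: The rod lies in both clips along the slicer's y axis, nose towards +y: its middle within 4 mm of the clips' line and 75 to 104 mm above the bench, within 0.06 rad of the slicer's y axis, its middle within 3 mm of home along y with the nose in the bearing block, at rest and released (x of rod_mid in the frame of slicer between -0.004 and 0.004 m and z of rod_mid in the frame of slicer between 0.075 and 0.104 m and angle between the y axis of rod_mid and the y axis of slicer, either way round below 0.06 rad and y of rod_mid in the frame of slicer between -0.003 and 0.003 m and y of rod_nose in the frame of slicer above 0.086 m and linear speed of rod below 0.01 m/s); the robot touches nothing.
It fails at once if the bracket is pressed down by more than 2.4 mm (about 24 N) on its rubber mounts (value of joint bracket above 0.0024 m).
It fails at once if the oil bottle is moved by more than 20 mm or tipped (distance of oil from where it was at the start of the episode above 0.02 m or angle between oil's own z axis and vertical above 0.5 rad).
It fails at once if the dial is moved by more than 20 mm (distance of dial from where it was at the start of the episode above 0.02 m).
It fails at once if the screwdriver is moved by more than 25 mm (distance of driver from where it was at the start of the episode above 0.025 m).
It also fails if it takes over 51 s, if anything falls off the work surface, if the arm or the gripper's body presses on something with over 40 N, if the wrist force passes 120 N, or if a joint passes its speed limit or range.

## Robot

A 7-joint arm with a two-finger parallel gripper is mounted at the origin on the work surface. World frame = base frame: x ahead of the robot, y to its left, z up, the work surface at z = 0. Lengths are in m, angles in rad, forces in N, time in s.
With the tool pointing down it reaches from about 0.425 to 1.025 m from the base axis. Payload 9.4 kg.
Tool frame: the origin (TCP) lies at the very end of the fingers, on their centre line; the grasp point (between the pads) lies r.hold_point_z behind it (r.hold_point_z is the distance from the TCP to the grasp point, in m); z points along the fingers, y is the line along which they close (so a half turn about z gives the same grasp; the last joint's range is limited). The gripper opens to 85 mm and grips with 20 to 120 N. Pads are 22 mm wide; open, the fingers measure 114 mm over their backs; the gripper's body (76 mm by 85 mm) begins 54 mm behind the grasp point. The pads swing forward as they close: fully open they stand 13 mm farther back than shut.
Start: joints at [1.039, 0.599, -0.003, 1.599, 0.002, 0.943, -0.08], TCP at [0.318, -0.651, 0.231] pointing down, gripper open.
Joint ranges: [-2.57, 2.57], [-0.35, 1.97], [-1.29, 1.29], [0.11, 2.56], [-1.05, 4.19], [0.11, 1.86], [-2.63, 2.63]. Speed limits (rad/s): [2.22, 2.22, 3.01, 3.01, 3.14, 3.14, 3.14].

## Interface

Orientations are given as a rotation vector (axis times angle).
In Python, from station import readout, cams, r gives the robot as it stands. The module is installed in compiled form; this text tells all that it offers.
- The arm moves only by the tool apply_moves, never from a script. Its argument "deltas" is a list of rows, each a list of 5 numbers: the closure, from 0 (fully open) to 1 (shut), then the shift along the tool's x, y, z in cm, then the turn about the tool's z in units of 5 degrees (1.0 is 5 degrees). A call has 1 to 10 rows; each row is the pose to reach, as a shift and turn from the pose commanded when the call began, along the tool's axes at that moment; what a row does not reach only later rows make up. A row lasts 1/10 s, in which the tool goes at most 50 mm and 8.59 degrees, less where a joint would pass 70% of its speed; a pose out of reach is approached as far as the arm can. A call with a gripper value outside its range is refused whole. The fingers move at their own pace and stop on an object; the grip force is fixed at half the most. Time passes only in rows, so rows that repeat a pose let the fingers close. It gives the time, the measured TCP pose, the force, the opening and the grip force at its end, in the units of the state.
- readout.observe(): the state, without advancing time (a new reading comes with each control period).
- cams.snapshot(name): name is "side" or "top"; returns (picture, depth): 480x640x3 uint8, red, green, blue; 480x640 float32, m along the optical axis (not along the pixel's ray), 0 where there is no reading.
- cams.camera_params(name): a dict with "K" (3x3 intrinsics, pixels), "eye" and "rotation" of the camera in the world. Camera axes: x right, y up, looking along -z (the intrinsics and any distortion apply to the point x, -y, -z); pixel columns grow to the right and rows downward; lengths in m; the calibration is good to about 2 mm. A picture is of the moment at which its call begins. camera_params takes no time and is no camera call.
- r.hand_in(): hands the job in; it is judged then, once.
Trained networks look in the newest picture that a camera, given by its name, has taken for a name from the list of things; names that differ only in an ending like _2 or _b are one class to them, and where a whole thing is asked for, a point or a joint stands for the part that bears it (a point fixed in the world has none). Each returns a list of dicts, best first, with "conf" (0 to 1); they miss things now and then, are a little off and sometimes report something else, mostly with a low value. They report only what shows in the picture. A call takes as long as a camera call. They do not tell look-alikes from the thing itself.
- cams.spot_in(camera, name): "position" ([row, column] in pixels, amid what is visible of it).
- cams.masks_of(camera, name): "region" (480x640 bool, what is visible of it) and "position" ([row, column] in pixels, amid what is visible of it).
- cams.mark_of(camera, name): "position" ([row, column] in pixels: a listed point, or the origin of a listed thing).
The state is a dict: "time_s": time; "joint_positions": joint angles; "qvel": joint speeds; "tau": joint torques, N m; "tcp_pos": TCP position; "eef_rot": TCP orientation; "force": force on the tool from outside, world axes, zero at the start; "ft_torque": the same for the moment, N m; "opening": opening from 0.0 (shut) to 1.0 (fully open); "gripper_force": force on a finger pad.
Only numpy, scipy, OpenCV 4.12 (cv2) and the standard library are available. Lean on these libraries where they do the work, as an engineer would, in place of code of your own. Each camera call takes 0.05 s, during which the arm holds its last target. There are 200 camera calls.

## Working session

There is one attempt and no reset: what is moved stays moved. The work goes in short steps, Python scripts to look and compute and a tool call to move; the robot and the scene stay as the last step left them, time stands still between calls to the robot, and variables do not carry over. Pictures are saved under pics/ and viewed, at most 10 in all, crops included, and the job is handed in when it is done.

Besides the shell and the picture viewer there is one more tool, called after "Emit:" as name(argument=value, ...), one argument or row to a line, values as JSON. apply_moves: Moves the arm, as the interface text tells. Its arguments: {"type":"object","properties":{"deltas":{"type":"array","items":{"type":"array","items":{"type":"number"}}}},"required":["deltas"]}

```bash
mkdir -p pics
cat > h.py <<'E'
import numpy as np, cv2, pickle
from station import readout, cams, r
def snap(n):
    p,d=cams.snapshot(n); return p,d
def P(n):
    c=cams.camera_params(n); return np.array(c["K"]),np.array(c["eye"]),np.array(c["rotation"]),c
def ray(n,rc):
    K,e,R,_=P(n); v=np.linalg.inv(K)@[rc[1],rc[0],1]; return e,R@(v*[1,-1,-1])
def atz(n,rc,z):
    e,d=ray(n,rc); return e+d*(z-e[2])/d[2]
def cloud(n,d):
    K,e,R,_=P(n); v,u=np.mgrid[:480,:640]
    x=(u-K[0,2])/K[0,0];y=(v-K[1,2])/K[1,1]
    return e+np.stack([x*d,-y*d,-d],-1)@R.T
E
python3 - <<'E'
from h import *
for n in("top","side"):
    p,d=snap(n); cv2.imwrite(f"pics/{n}0.png",p[:,:,::-1]); np.savez(f"{n}0.npz",p=p,d=d)
    c=P(n)[3]; print(n,{k:np.round(v,3).tolist() if not isinstance(v,str) else v for k,v in c.items()})
    C=cloud(n,d)
    for t in["slicer","below_clip_a","below_clip_b","below_bearing","rest","rod_mid","rod_nose","oil","dial","driver"]:
        for m in cams.mark_of(n,t)[:3]:
            q=m["position"]; i=np.round(q).astype(int).clip(0,[479,639]); 
            z=.03 if "below" in t else (.04 if "rod" in t else 0)
            print(n,t,round(m["conf"],2),np.round(q),"surf",C[i[0],i[1]].round(3),"atz",atz(n,q,z).round(3))
print(readout.observe(), r.hold_point_z)
E
```

```text
top {'K': [[519.72, 0.0, 315.438], [0.0, 519.72, 237.221], [0.0, 0.0, 1.0]], 'eye': [0.338, -0.111, 1.23], 'rotation': [0.133, -0.112, -1.596]}Traceback (most recent call last):
  File "<stdin>", line 5, in <module>
  File "h.py", line 14, in cloud
    return e+np.stack([x*d,-y*d,-d],-1)@R.T
           ~^~~~~~~~~~~~~~~~~~~~~~~~~~~~~~~
ValueError: operands could not be broadcast together with shapes (3,) (480,640)
```

```bash
sed -i 's/np.array(c\["rotation"\])/cv2.Rodrigues(np.array(c["rotation"],float))[0]/' h.py
python3 - <<'E'
from h import *
for n in("top","side"):
    p,d=snap(n); cv2.imwrite(f"pics/{n}0.png",p[:,:,::-1]); np.savez(f"{n}0.npz",p=p,d=d)
    c=P(n)[3]; print(n,{k:np.round(v,3).tolist() if not isinstance(v,str) else v for k,v in c.items()})
    C=cloud(n,d)
    for t in["slicer","below_clip_a","below_clip_b","below_bearing","rest","rod_mid","rod_nose","oil","dial","driver"]:
        for m in cams.mark_of(n,t)[:3]:
            q=m["position"]; i=np.round(q).astype(int).clip(0,[479,639]); 
            z=.03 if "below" in t else (.04 if "rod" in t else 0)
            print(n,t,round(m["conf"],2),np.round(q),"surf",C[i[0],i[1]].round(3),"atz",atz(n,q,z).round(3))
print(readout.observe(), r.hold_point_z)
E
```

```text
top {'K': [[519.72, 0.0, 315.438], [0.0, 519.72, 237.221], [0.0, 0.0, 1.0]], 'eye': [0.338, -0.111, 1.23], 'rotation': [0.133, -0.112, -1.596]}
top slicer 0.95 [225. 212.] surf [0.557 0.138 0.061] atz [0.569 0.15  0.   ]
top below_clip_a 0.76 [219. 191.] surf [0.572 0.186 0.064] atz [0.58  0.195 0.03 ]
top below_clip_a 0.7 [212. 230.] surf [0.586 0.097 0.061] atz [0.592 0.101 0.03 ]
top below_clip_a 0.68 [167. 358.] surf [ 0.693 -0.204  0.03 ] atz [ 0.694 -0.203  0.03 ]
top below_clip_b 0.76 [219. 191.] surf [0.572 0.186 0.064] atz [0.58  0.195 0.03 ]
top below_clip_b 0.7 [212. 230.] surf [0.586 0.097 0.061] atz [0.592 0.101 0.03 ]
top below_clip_b 0.68 [167. 358.] surf [ 0.693 -0.204  0.03 ] atz [ 0.694 -0.203  0.03 ]
top below_bearing 0.89 [221. 171.] surf [0.566 0.229 0.075] atz [0.575 0.241 0.03 ]
top rest 0.62 [252. 388.] surf [ 0.485 -0.263  0.045] atz [ 0.491 -0.269  0.   ]
top rod_mid 0.93 [328. 395.] surf [ 0.312 -0.276  0.001] atz [ 0.312 -0.27   0.04 ]
top rod_mid 0.9 [260. 500.] surf [ 0.462 -0.529  0.011] atz [ 0.461 -0.519  0.04 ]
top rod_mid 0.81 [184. 471.] surf [ 0.6
[... 2184 characters left out ...]
s': 1.15, 'joint_positions': array([ 1.03929939,  0.59929783, -0.00248906,  1.59937757,  0.00183815,
        0.94290147, -0.07978713]), 'qvel': array([-0.002464  , -0.00024021,  0.00065232,  0.00093462, -0.00079089,
       -0.00055765,  0.00079057]), 'tau': array([-9.94660804e-04, -7.76245880e+01,  1.56380363e+00, -2.58389264e+01,
        1.25192298e-02,  2.15432221e-03,  2.80762869e-06]), 'tcp_pos': array([ 0.31846307, -0.65132597,  0.2312845 ]), 'eef_rot': array([ 3.06065782e+00,  7.08316198e-01, -1.16629601e-04]), 'force': array([-0.11420267, -0.48280477,  0.28275927]), 'ft_torque': array([ 0.02579394,  0.01370224, -0.00159128]), 'gripper_force': 0.0, 'opening': 0.9951856187194423} 0.0187
```

View pics/top0.png

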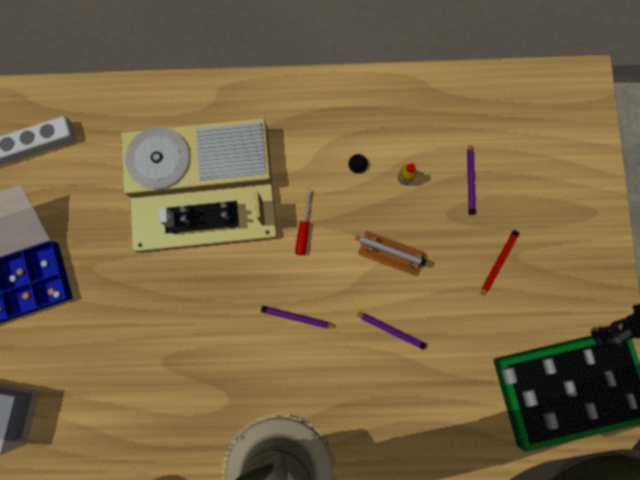

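View pics/side0.png

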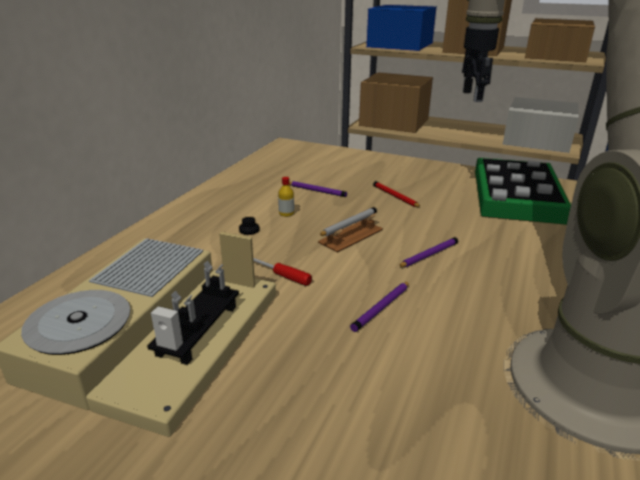

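Top view: the bare steel rod is on the rest, nose at (238,358) and black band at (263,430). The slicer has its white bearing at (215,166), the clips between about columns 190 and 230, and the wall at column 258. The purple and red rods are look-alikes.

```bash
python3 - <<'E'
from h import *
Z=np.load("top0.npz");p,d=Z["p"],Z["d"];C=cloud("top",d)
S=np.load("side0.npz");Cs=cloud("side",S["d"])
def bx(C,lo,hi): return C[((C>lo)&(C<hi)).all(-1)]
# rod
for nm,c in(("top",C),("side",Cs)):
    q=bx(c,[.42,-.36,.038],[.56,-.18,.06]); m=q.mean(0); u,s,v=np.linalg.svd(q-m,full_matrices=False); t=(q-m)@v[0]
    print(nm,"rod",len(q),m.round(4),v[0].round(4),t.min(),t.max(),"ends mid",(m+v[0]*(t.min()+t.max())/2).round(4),np.percentile(q[:,2],[50,90,99]))
m=cams.masks_of("top","rod_mid")
for k in m: 
    rr=np.argwhere(k["region"]); print(k["conf"],k["position"],rr.min(0),rr.max(0))
    l=cv2.fitLine(rr.astype(np.float32),2,0,.01,.01).ravel(); t=(rr-l[2:])@l[:2]
    e=[l[2:]+l[:2]*x for x in(t.min(),t.max())]; print([atz("top",x,.044).round(4) for x in e])
# table check
for nm,c in(("top",C),("side",Cs)):
    print("table",np.median(bx(c,[.4,-.15,-.03],[.5,.0,.03])[:,2]))
# slicer: ledge/main heights
q=bx(C,[.48,.0,.015],[.85,.34,.2]); print("slicer zhist",np.histogram(q[:,2],np.arange(.02,.15,.005)))
main=bx(C,[.6,.0,.062],[.85,.34,.08]); r1=cv2.minAreaRect((main[:,:2]*1000).astype(np.float32)); print("main rect",r1)
al=bx(C,[.48,.0,.02],[.85,.34,.08]); print("all rect",cv2.minAreaRect((al[:,:2]*1000).astype(np.float32)))
E
python3 - <<'E'
import cv2
p=cv2.imread("pics/top0.png")[105:265,120:290]
cv2.imwrite("pics/c1.png",cv2.resize(p,None,fx=3.5,fy=3.5,interpolation=2))
E
```

```text
top rod 567 [ 0.4875 -0.2719  0.0458] [-0.3788 -0.9255  0.0024] -0.08902548259596446 0.08180750246862277 ends mid [ 0.4889 -0.2686  0.0458] [0.04604455 0.04985037 0.0521232 ]
side rod 394 [ 0.4898 -0.261   0.0438] [ 0.3834  0.9235 -0.0074] -0.09133672501369301 0.08225016767797401 ends mid [ 0.4881 -0.2652  0.0439] [0.04419431 0.04745108 0.04864015]
0.93 [328.9, 395.0] [313 357] [349 426]
[array([ 0.3472, -0.1871,  0.044 ]), array([ 0.2692, -0.336 ,  0.044 ])]
0.89 [262.0, 499.1] [230 481] [294 518]
[array([ 0.5268, -0.5602,  0.044 ]), array([ 0.3833, -0.4702,  0.044 ])]
0.89 [183.2, 470.4] [146 466] [215 475]
[array([ 0.7316, -0.4675,  0.044 ]), array([ 0.5654, -0.46  ,  0.044 ])]
0.78 [249.2, 391.0] [236 355] [265 426]
[array([ 0.5219, -0.1889,  0.044 ]), array([ 0.457 , -0.3485,  0.044 ])]
0.68 [320.1, 297.1] [307 262] [327 331]
[array([0.3638, 0.0283, 0.044 ]), array([ 0.3211, -0.1271,  0.044 ])]
table 0.000505097405241961
table -0.0002693714222475885
slicer zhist (array([ 164, 2542, 2808,  214,   96,  100,  188, 1023,  561, 1249, 2949,
       3341, 1432,   93,   61,   32,   23,   69,   80,  110,   12,   56,
         49,    0,    0]), array([0.02 , 0.025, 0.03 , 0.035, 0.04 , 0.045, 0.05 , 0.055, 0.06 ,
       0.065, 0.07 , 0.075, 0.08 , 0.085, 0.09 , 0.095, 0.1  , 0.105,
       0.11 , 0.115, 0.12 , 0.125, 0.13 , 0.135, 0.14 , 0.145]))
main rect ((703.4374389648438, 173.14871215820312), (206.71237182617188, 335.3442077636719), 0.7663436532020569)
all rect ((657.1524658203125, 173.97283935546875), (280.7514953613281, 340.5147705078125), 4.124343395233154)
```

View pics/c1.png

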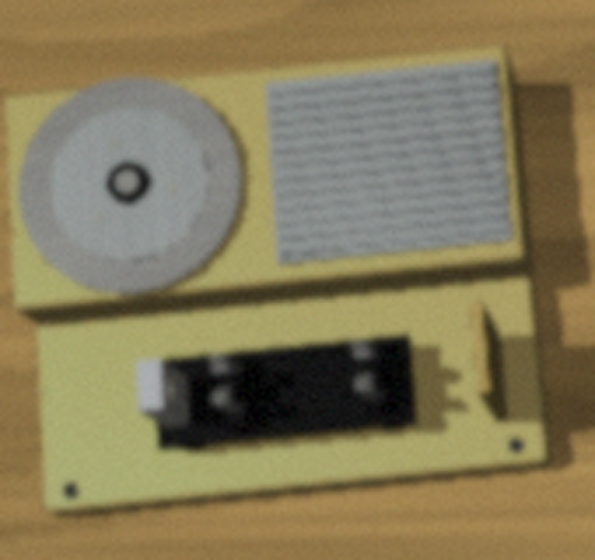

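The crop shows the clip finger pairs at about row 214, col 184 (front) and row 210, col 224 (rear), with the bearing at left and the wall at right.

```bash
cat >> h.py <<'E'
from scipy.spatial.transform import Rotation as Ro
def move(xyz,ax_deg):
    s=readout.observe(); R=Ro.from_rotvec(s["eef_rot"]).as_matrix()
    d=R.T@(np.array(xyz)-s["tcp_pos"])*100
    a=np.degrees(np.arctan2(R[1,0],R[0,0])); w=(ax_deg-a+90)%180-90
    print("t",s["time_s"],"tcp",s["tcp_pos"].round(4),"xang",a.round(2),"F",s["force"].round(1),"open",round(s["opening"],3),"DELTA cm",d.round(3),"turn units",round(-w/5,3))
E
python3 - <<'E'
from h import *
Z=np.load("top0.npz");d=Z["d"];C=cloud("top",d)
S=np.load("side0.npz");Cs=cloud("side",S["d"])
def bx(C,lo,hi): return C[((C>lo)&(C<hi)).all(-1)]
# black plate between clips
g=Z["p"].max(-1)<60; q=C[200:225,190:218][g[200:225,190:218]]; print("plate top",len(q),np.percentile(q[:,2],[10,50,90]))
gs=S["p"].max(-1)<60; q=Cs[295:345,180:240][gs[295:345,180:240]]; print("plate side",len(q),np.percentile(q[:,2],[10,50,90]))
for n in"ab": pass
w=(Z["p"].min(-1)>120); q=C[205:222,158:168][w[205:222,158:168]]; print("bearing",len(q),q.mean(0),np.percentile(q[:,2],[50,90]))
for z in(.11,.118): print(z,"front",atz("top",[213.7,183.9],z).round(4),"rear",atz("top",[209.9,223.9],z).round(4))
for n,c in(("top",C),("side",Cs)):
    f=bx(c,[.53,.06,.085],[.64,.22,.13]); print(n,"tall pts",len(f), np.percentile(f[:,2],[50,90,98]))
    for lo,hi in((.08,.13),(.165,.22)):
        k=f[(f[:,1]>lo)&(f[:,1]<hi)]; print(len(k),k.mean(0).round(4),k.min(0).round(3),k.max(0).round(3))
# front main edge yaw: main z>.055, min x per y bin
q=bx(C,[.6,.03,.055],[.85,.31,.08]); ys=np.arange(.04,.30,.01); xs=[np.percentile(q[abs(q[:,1]-y)<.005][:,0],1) for y in ys]
print("edge",np.polyfit(ys,xs,1)); 
# front ledge edge
q=bx(C,[.48,.03,.02],[.6,.31,.045]); xs=[np.percentile(q[abs(q[:,1]-y)<.005][:,0],1) for y in ys]; print("ledge",np.polyfit(ys,xs,1))
move([.489,-.269,.12],67.7)
E
```

```text
plate top 565 [0.05624964 0.05899122 0.06236448]
plate side 1656 [0.05405432 0.05843373 0.07438151]
bearing 125 [0.57733612 0.24211501 0.10105854] [0.11540225 0.11774641]
0.11 front [0.575  0.1902 0.11  ] rear [0.5809 0.1017 0.11  ]
0.118 front [0.5733 0.188  0.118 ] rear [0.5791 0.1002 0.118 ]
top tall pts 187 [0.10668902 0.11580122 0.11843164]
92 [0.5822 0.1025 0.1033] [0.567 0.097 0.086] [0.598 0.11  0.119]
95 [0.5752 0.1916 0.1031] [0.561 0.186 0.086] [0.591 0.2   0.12 ]
side tall pts 572 [0.09860121 0.1129818  0.1165329 ]
253 [0.5835 0.1066 0.0994] [0.567 0.098 0.085] [0.6   0.112 0.117]
319 [0.5766 0.1962 0.0996] [0.561 0.187 0.085] [0.593 0.202 0.118]
edge [-0.03682442  0.62751198]
ledge [-0.06973108  0.5295038 ]
t 1.2 tcp [ 0.3185 -0.6513  0.2313] xang 26.06 F [-0.2 -0.8 -0.1] open 1.001 DELTA cm [ 32.114 -26.854  11.124] turn units -8.329
```

Emit:
apply_moves(
  deltas=[
    [0,32.1,-26.85,5,-8.33],
    [0,32.1,-26.85,11.1,-8.33],
    [0,32.1,-26.85,11.1,-8.33],
    [0,32.1,-26.85,11.1,-8.33],
    [0,32.1,-26.85,11.1,-8.33],
    [0,32.1,-26.85,11.1,-8.33],
    [0,32.1,-26.85,11.1,-8.33],
    [0,32.1,-26.85,11.1,-8.33],
    [0,32.1,-26.85,11.1,-8.33],
    [0,32.1,-26.85,11.1,-8.33],
  ],
)

```text
time_s: 2.2
tcp_pos: [0.4911, -0.2636, 0.1194]
eef_rot: [-2.6, -1.759, -0.002]
force: [0.1, -0.9, 0.7]
opening: 0.998
gripper_force: 0.0
```

```bash
python3 -c "
from h import *
move([.489,-.269,.0215],67.7)"
```

```text
t 2.2 tcp [ 0.4911 -0.2636  0.1194] xang 68.15 F [ 0.1 -0.9  0.7] open 0.998 DELTA cm [-0.609  0.017  9.785] turn units 0.09
```

Emit:
apply_moves(
  deltas=[
    [0,0,0,0,0],
    [0,0,0,3,0],
    [0,0,0,6,0],
    [0,0,0,8.5,0],
    [0,0,0,9.8,0],
    [0,0,0,9.8,0],
    [0,0,0,9.8,0],
  ],
)

```text
time_s: 2.9
tcp_pos: [0.4889, -0.27, 0.0229]
eef_rot: [2.609, 1.748, -0.0]
force: [0.2, -0.4, -1.5]
opening: 1.001
gripper_force: 0.0
```

```bash
python3 -c "
from h import *
move([.489,-.269,.0215],67.7)
p,d=snap('side'); cv2.imwrite('pics/s1.png',cv2.resize(p[160:320,260:460,::-1],None,fx=3.5,fy=3.5))"
```

```text
t 2.9 tcp [ 0.4889 -0.27    0.0229] xang 67.64 F [ 0.2 -0.4 -1.5] open 1.001 DELTA cm [ 0.096 -0.026  0.137] turn units -0.011
```

View pics/s1.png

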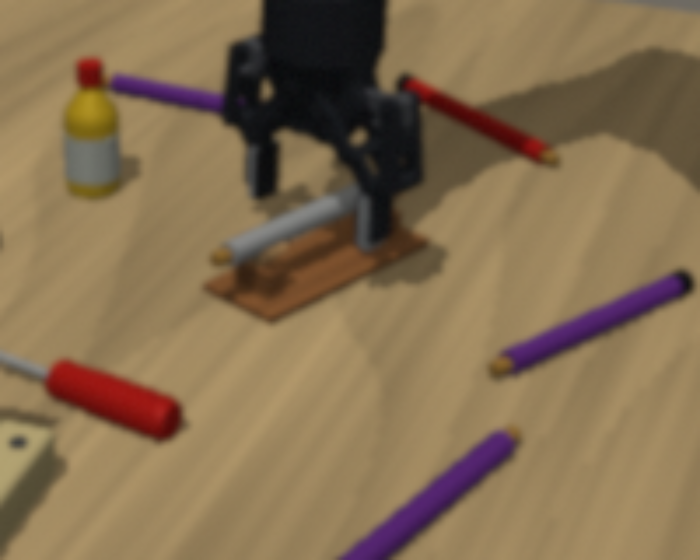

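The open fingers straddle the steel rod (nose at crop pixel (222,255)) near its middle. I'll close and lift.

Emit:
apply_moves(
  deltas=[
    [1,0,0,0,0],
    [1,0,0,0,0],
    [1,0,0,0,0],
    [1,0,0,0,0],
    [1,0,0,0,0],
    [1,0,0,0,0],
    [1,0,0,0,0],
    [1,0,0,0,0],
  ],
)

```text
time_s: 3.75
tcp_pos: [0.4901, -0.2695, 0.0227]
eef_rot: [2.607, 1.749, 0.002]
force: [3.5, -1.3, 4.9]
opening: 0.164
gripper_force: 58.5
```

```bash
python3 -c "
from h import *
move([.489,-.269,.16],67.7)"
```

```text
t 3.75 tcp [ 0.4901 -0.2695  0.0227] xang 67.72 F [ 3.5 -1.3  4.9] open 0.164 DELTA cm [ 6.0000e-03 -8.4000e-02 -1.3732e+01] turn units 0.003
```

Emit:
apply_moves(
  deltas=[
    [1,0,0,-2,0],
    [1,0,0,-5,0],
    [1,0,0,-9,0],
    [1,0,0,-13.8,0],
    [1,0,0,-13.8,0],
    [1,0,0,-13.8,0],
    [1,0,0,-13.8,0],
  ],
)

```text
time_s: 4.45
tcp_pos: [0.4876, -0.2686, 0.159]
eef_rot: [-2.607, -1.749, 0.003]
force: [-0.6, -0.1, -1.6]
opening: 0.163
gripper_force: 58.9
```

```bash
python3 -c "
from h import *
u=np.array([np.cos(np.radians(94.3)),np.sin(np.radians(94.3))])
x=np.array([.580,.149])-u*.017
print(x); move([x[0],x[1],.16],94.3)"
```

```text
[0.58127464 0.13204785]
t 4.45 tcp [ 0.4876 -0.2686  0.159 ] xang 67.71 F [-0.6 -0.1 -1.6] open 0.163 DELTA cm [40.628 -6.527 -0.087] turn units -5.318
```

Emit:
apply_moves(
  deltas=[
    [1,2,-0.3,0,-0.3],
    [1,6,-1,0,-1],
    [1,10.5,-1.7,0,-1.6],
    [1,15,-2.4,0,-2.2],
    [1,19.5,-3.1,0,-2.8],
    [1,24,-3.9,0,-3.4],
    [1,28.5,-4.6,0,-4],
    [1,33,-5.3,0,-4.6],
    [1,37.5,-6,0,-5.1],
    [1,40.5,-6.6,0,-5.32],
  ],
)

```text
time_s: 5.45
tcp_pos: [0.5807, 0.1344, 0.1581]
eef_rot: [-2.129, -2.306, 0.003]
force: [-0.4, 0.3, -1.2]
opening: 0.162
gripper_force: 58.9
```

Emit:
apply_moves(
  deltas=[
    [1,0,0,0,0],
    [1,0,0,0,0],
    [1,0,0,0,0],
  ],
)

```text
time_s: 5.75
tcp_pos: [0.5805, 0.1292, 0.1588]
eef_rot: [-2.137, -2.301, 0.005]
force: [-0.2, 0.7, -0.9]
opening: 0.164
gripper_force: 58.9
```

```bash
cat > look.py <<'E'
from h import *
import sys
k=sys.argv[1]
s=readout.observe(); R=Ro.from_rotvec(s["eef_rot"]).as_matrix(); print(s["tcp_pos"],s["force"],np.degrees(np.arctan2(R[1,0],R[0,0])), "tilt",R[:,2])
p,d=snap("top"); C=cloud("top",d); ps,ds=snap("side"); Cs=cloud("side",ds)
zc=s["tcp_pos"][2]+.0187
for n,c in(("top",C),("side",Cs)):
    q=c[(abs(c[...,2]-zc-.003)<.012)&(abs(c[...,0]-.58)<.03)&(c[...,1]>0)&(c[...,1]<.26)]
    m0=[q[q[:,1]<s["tcp_pos"][1]-.045],q[q[:,1]>s["tcp_pos"][1]+.045]]
    for m in m0:
        if len(m): print(n,len(m),"mean",m.mean(0).round(4),"y",m[:,1].min().round(4),m[:,1].max().round(4),"ztop",np.percentile(m[:,2],95).round(4))
a=cv2.resize(p[170:250,140:270,::-1],None,fx=4.6,fy=4.6,interpolation=2);b=cv2.resize(ps[250:390,130:290,::-1],None,fx=1.8,fy=1.8,interpolation=2)
cv2.imwrite(f"pics/t{k}.png",a); cv2.imwrite(f"pics/sd{k}.png",cv2.resize(ps[240:390,130:290,::-1],None,fx=3.6,fy=3.6,interpolation=2))
for t in("rod_nose","rod_mid","below_bearing"):
    for n in("top","side"):
        for m in cams.mark_of(n,t)[:5]:
            q=m["position"]; X=atz(n,q,.03 if "bel" in t else zc)
            if X[1]>0: print(n,t,round(m["conf"],2),np.round(q,1),X.round(4))
np.savez(f"L{k}.npz",p=p,d=d,ps=ps,ds=ds)
E
python3 look.py 2
```

```text
[0.58053183 0.12917223 0.15883023] [-0.21668662  0.69926275 -0.9241788 ] 94.2387376532417 tilt [-0.00283436 -0.00156149 -0.99999476]
top 153 mean [0.5835 0.0638 0.1824] y 0.0444 0.0837 ztop 0.1857
side 50 mean [0.58   0.061  0.1761] y 0.0454 0.0824 ztop 0.1808
side 281 mean [0.5734 0.1967 0.1794] y 0.1743 0.2177 ztop 0.184
side rod_nose 0.85 [266.2 165.1] [0.5761 0.2181 0.1775]
side rod_nose 0.78 [282.  408.1] [0.2663 0.1197 0.1775]
side rod_nose 0.62 [265.4 401.1] [0.2856 0.0841 0.1775]
top rod_mid 0.59 [204.7 205.9] [0.5784 0.1264 0.1775]
side rod_mid 0.95 [305.2 380.1] [0.2838 0.1825 0.1775]
side rod_mid 0.64 [239.3 203.6] [0.5727 0.1342 0.1775]
side rod_mid 0.59 [249.5 429.4] [0.2605 0.0254 0.1775]
side below_bearing 0.77 [360.7 171.3] [0.5721 0.2417 0.03  ]
```

View pics/t2.png

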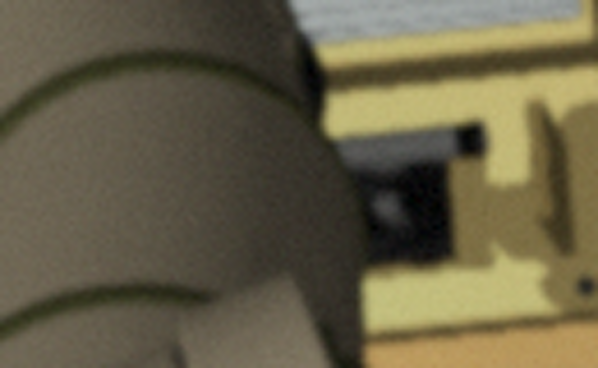

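View pics/sd2.png

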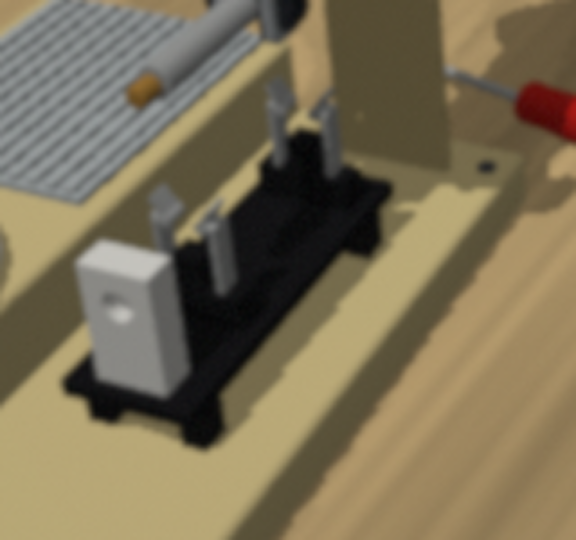

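Side crop: nose at (143,92) and the clip fingers at (165,205)/(213,225) and (280,95)/(325,110); the rod is above the clip line. I'll lower it to just above the finger tops and compare again.

Emit:
apply_moves(
  deltas=[
    [1,0,0,1.5,0],
    [1,0,0,3,0],
    [1,0,0,4.2,0],
    [1,0,0,4.6,0],
    [1,0,0,4.6,0],
    [1,0,0,4.6,0],
  ],
)

```text
time_s: 6.75
tcp_pos: [0.5817, 0.1308, 0.1146]
eef_rot: [2.136, 2.303, 0.001]
force: [0.1, 0.5, -1.8]
opening: 0.162
gripper_force: 58.9
```

```bash
python3 look.py 3
```

```text
[0.58168581 0.13078995 0.11461566] [ 0.09700591  0.52719409 -1.75549014] 94.31013757467461 tilt [ 3.97609686e-04  1.27506520e-04 -9.99999913e-01]
top 241 mean [0.5842 0.0495 0.1344] y 0.0204 0.0858 ztop 0.1414
side 110 mean [0.5759 0.0349 0.1285] y 0.0231 0.0844 ztop 0.1314
side 270 mean [0.5743 0.1981 0.1353] y 0.1758 0.2194 ztop 0.1398
side rod_nose 0.82 [295.9 168.2] [0.5736 0.2243 0.1333]
side rod_nose 0.69 [281.2 406.3] [0.2829 0.0526 0.1333]
side rod_nose 0.62 [266.3 401.5] [0.3005 0.0159 0.1333]
top rod_mid 0.56 [209.7 211.2] [0.5771 0.1248 0.1333]
side rod_mid 0.65 [308.  379.6] [0.2983 0.1302 0.1333]
side rod_mid 0.61 [261.8 204.3] [0.5808 0.1287 0.1333]
side below_bearing 0.92 [359.  167.9] [0.5789 0.2408 0.03  ]
```

View pics/sd3.png

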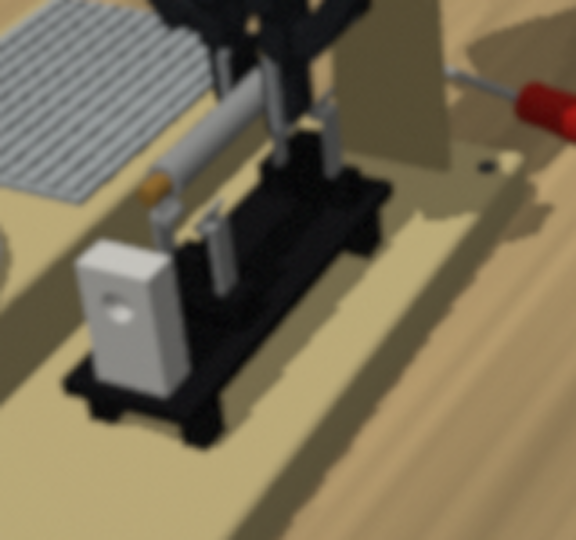

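View pics/t3.png

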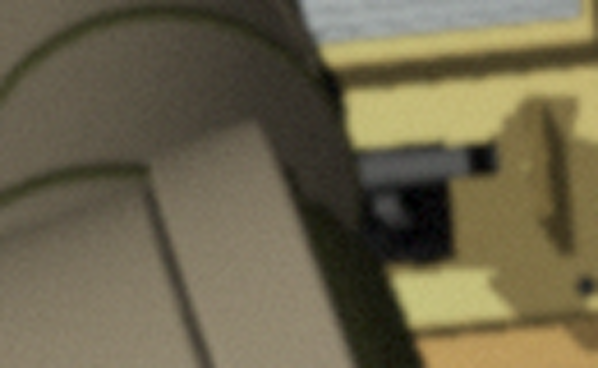

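Run:
```python
from h import *
L=np.load("L3.npz")
for z in(.097,.0985,.100): print("hole",z,atz("side",[325.3,163.3],z).round(4))
for t,z in(([292.8,173.6],.1333),): print("nose",atz("side",t,z).round(4))
# finger tips side view: front far(165,190..), near(216,208); rear far, near ; crop px
f=lambda c,r:[240+r/3.6,130+c/3.6]
for nm,(c,r_) in dict(front_far=(165,188),front_near=(214,205),rear_far=(280,83),rear_near=(325,97)).items():
    print(nm,atz("side",f(c,r_),.1165).round(4))
for n,p,d in(("side",L["ps"],L["ds"]),):
    C=cloud(n,d); q=C[305:350,150:184]; w=p[305:350,150:184].min(-1)>110
    q=q[w]; print("bearing pts",len(q),q.min(0).round(4),q.max(0).round(4)); t=q[q[:,2]>.11]; print(t.mean(0), t.min(0),t.max(0))
S=np.load("side0.npz"); C=cloud("side",S["d"]); q=C[305:350,150:184][S["p"][305:350,150:184].min(-1)>110]
print("start",q.min(0).round(4),q.max(0).round(4)); t=q[q[:,2]>.112]; print(t.mean(0),t.min(0),t.max(0))
move([.581,.130,.1],94.3)
```

```text
hole 0.097 [0.5723 0.2444 0.097 ]
hole 0.0985 [0.5709 0.2458 0.0985]
hole 0.1 [0.5695 0.2472 0.1   ]
nose [0.5715 0.2152 0.1333]
front_far [0.5867 0.1942 0.1165]
front_near [0.5615 0.1957 0.1165]
rear_far [0.5912 0.1076 0.1165]
rear_near [0.5665 0.1092 0.1165]
bearing pts 794 [0.1533 0.1244 0.0283] [0.6522 0.6642 0.5413]
[0.56783951 0.24455687 0.11992087] [0.15326024 0.2271624  0.11020333] [0.59214423 0.66417149 0.54133922]
start [0.1533 0.1995 0.0293] [0.637  0.6642 0.5413]
[0.57116472 0.24074105 0.1170711 ] [0.15326024 0.22725017 0.11202667] [0.59042497 0.66417149 0.54133922]
t 7.15 tcp [0.5815 0.1307 0.1145] xang 94.31 F [ 0.6 -1.5 -1.4] open 0.167 DELTA cm [-0.063 -0.058  1.449] turn units 0.001
```

Emit:
apply_moves(
  deltas=[
    [1,0,0.05,0.3,0.1],
    [1,0,0.05,0.7,0.1],
    [1,0,0.05,1.0,0.1],
    [1,0,0.05,1.2,0.1],
    [1,0,0.05,1.4,0.1],
    [1,0,0.05,1.4,0.1],
    [1,0,0.05,1.4,0.1],
  ],
)

```text
time_s: 7.85
tcp_pos: [0.5819, 0.1308, 0.1002]
eef_rot: [-2.146, -2.294, 0.0]
force: [-0.1, 0.0, -1.1]
opening: 0.159
gripper_force: 58.9
```

Emit:
apply_moves(
  deltas=[
    [1,0,0,0.05,0],
    [1,0,0,0.1,0],
    [1,0,0,0.15,0],
    [1,0,0,0.2,0],
    [1,0,0,0.2,0],
  ],
)

```text
time_s: 8.35
tcp_pos: [0.5819, 0.1307, 0.0982]
eef_rot: [-2.146, -2.294, 0.0]
force: [-0.2, -0.8, -2.2]
opening: 0.16
gripper_force: 58.9
```

Emit:
apply_moves(
  deltas=[
    [1,0,0,0.05,0],
    [1,0,0,0.1,0],
    [1,0,0,0.15,0],
    [1,0,0,0.15,0],
  ],
)

```text
time_s: 8.75
tcp_pos: [0.5819, 0.1307, 0.0967]
eef_rot: [-2.146, -2.294, 0.0]
force: [-1.3, -0.4, -1.9]
opening: 0.164
gripper_force: 58.8
```

Emit:
apply_moves(
  deltas=[
    [1,0,0,0.05,0],
    [1,0,0,0.1,0],
    [1,0,0,0.1,0],
    [1,0,0,0.1,0],
  ],
)

```text
time_s: 9.15
tcp_pos: [0.5819, 0.1308, 0.0959]
eef_rot: [2.146, 2.294, 0.0]
force: [-1.6, 1.0, 0.9]
opening: 0.162
gripper_force: 59.1
```

Emit:
apply_moves(
  deltas=[
    [1,0,0,0.05,0],
    [1,0,0,0.1,0],
    [1,0,0,0.1,0],
    [1,0,0,0.1,0],
  ],
)

```text
time_s: 9.55
tcp_pos: [0.5819, 0.1308, 0.0948]
eef_rot: [-2.146, -2.294, 0.0]
force: [-1.6, -0.2, 3.2]
opening: 0.163
gripper_force: 59.3
```

Emit:
apply_moves(
  deltas=[
    [1,0,0,0.05,0],
    [1,0,0,0.05,0],
    [1,0,0,0.05,0],
  ],
)

```text
time_s: 9.85
tcp_pos: [0.582, 0.1308, 0.0943]
eef_rot: [2.146, 2.294, 0.0]
force: [-0.5, -0.5, 3.6]
opening: 0.169
gripper_force: 59.4
```

Emit:
apply_moves(
  deltas=[
    [1,0,0,0.05,0],
    [1,0,0,0.05,0],
    [1,0,0,0.05,0],
  ],
)

```text
time_s: 10.15
tcp_pos: [0.582, 0.1308, 0.0938]
eef_rot: [2.146, 2.294, 0.0]
force: [-1.5, -0.1, 5.2]
opening: 0.164
gripper_force: 59.5
```

Emit:
apply_moves(
  deltas=[
    [1,0,0,0.05,0],
    [1,0,0,0.05,0],
    [1,0,0,0.05,0],
  ],
)

```text
time_s: 10.45
tcp_pos: [0.582, 0.1308, 0.0933]
eef_rot: [2.146, 2.294, 0.0]
force: [-0.1, 0.6, 5.8]
opening: 0.165
gripper_force: 59.5
```

Emit:
apply_moves(
  deltas=[
    [1,0,0,0.05,0],
    [1,0,0,0.05,0],
    [1,0,0,0.05,0],
  ],
)

```text
time_s: 10.75
tcp_pos: [0.5821, 0.1308, 0.0929]
eef_rot: [2.146, 2.294, 0.001]
force: [-1.7, -0.3, 5.9]
opening: 0.164
gripper_force: 59.6
```

Emit:
apply_moves(
  deltas=[
    [1,0,0,0.05,0],
    [1,0,0,0.05,0],
    [1,0,0,0.1,0],
    [1,0,0,0.1,0],
  ],
)

```text
time_s: 11.15
tcp_pos: [0.5822, 0.1308, 0.092]
eef_rot: [2.146, 2.294, 0.001]
force: [-2.0, -0.9, 6.7]
opening: 0.164
gripper_force: 59.7
```

Emit:
apply_moves(
  deltas=[
    [1,0,0,0.05,0],
    [1,0,0,0.05,0],
    [1,0,0,0.05,0],
  ],
)

```text
time_s: 11.45
tcp_pos: [0.5821, 0.1308, 0.0915]
eef_rot: [2.146, 2.294, 0.001]
force: [-1.7, -0.2, 7.1]
opening: 0.163
gripper_force: 59.7
```

Emit:
apply_moves(
  deltas=[
    [1,0,0,0.05,0],
    [1,0,0,0.1,0],
    [1,0,0,0.1,0],
  ],
)

```text
time_s: 11.75
tcp_pos: [0.5821, 0.1308, 0.0905]
eef_rot: [2.146, 2.294, 0.001]
force: [-2.0, -0.1, 6.4]
opening: 0.163
gripper_force: 59.7
```

Emit:
apply_moves(
  deltas=[
    [1,0,0,0.05,0],
    [1,0,0,0.1,0],
    [1,0,0,0.1,0],
  ],
)

```text
time_s: 12.05
tcp_pos: [0.5821, 0.1308, 0.0895]
eef_rot: [2.146, 2.294, 0.001]
force: [-2.8, -0.0, 7.2]
opening: 0.164
gripper_force: 59.7
```

Emit:
apply_moves(
  deltas=[
    [1,0,0,0.05,0],
    [1,0,0,0.1,0],
    [1,0,0,0.1,0],
  ],
)

```text
time_s: 12.35
tcp_pos: [0.582, 0.1308, 0.0884]
eef_rot: [2.146, 2.294, 0.0]
force: [-1.4, 0.1, 6.1]
opening: 0.167
gripper_force: 59.6
```

Emit:
apply_moves(
  deltas=[
    [1,0,0,0.05,0],
    [1,0,0,0.1,0],
    [1,0,0,0.1,0],
  ],
)

```text
time_s: 12.65
tcp_pos: [0.5819, 0.1308, 0.0872]
eef_rot: [-2.146, -2.294, 0.0]
force: [-2.2, -0.6, 5.4]
opening: 0.161
gripper_force: 59.5
```

Emit:
apply_moves(
  deltas=[
    [1,0,0,0.05,0],
    [1,0,0,0.1,0],
    [1,0,0,0.1,0],
  ],
)

```text
time_s: 12.95
tcp_pos: [0.5818, 0.1307, 0.0861]
eef_rot: [-2.146, -2.294, 0.0]
force: [-2.0, 0.6, 3.1]
opening: 0.163
gripper_force: 59.3
```

Emit:
apply_moves(
  deltas=[
    [1,0,0,0.05,0],
    [1,0,0,0.1,0],
    [1,0,0,0.1,0],
  ],
)

```text
time_s: 13.25
tcp_pos: [0.5817, 0.1306, 0.085]
eef_rot: [-2.146, -2.294, 0.001]
force: [-1.6, -0.2, 0.6]
opening: 0.162
gripper_force: 59.1
```

Emit:
apply_moves(
  deltas=[
    [1,0,0,0.05,0],
    [1,0,0,0.1,0],
    [1,0,0,0.1,0],
  ],
)

```text
time_s: 13.55
tcp_pos: [0.5817, 0.1306, 0.0839]
eef_rot: [-2.146, -2.294, 0.001]
force: [-1.7, 0.1, -0.7]
opening: 0.166
gripper_force: 58.9
```

Emit:
apply_moves(
  deltas=[
    [1,0,0,0.05,0],
    [1,0,0,0.1,0],
    [1,0,0,0.1,0],
  ],
)

```text
time_s: 13.85
tcp_pos: [0.5817, 0.1305, 0.083]
eef_rot: [-2.146, -2.294, 0.001]
force: [-1.0, 0.5, -1.9]
opening: 0.164
gripper_force: 58.7
```

Emit:
apply_moves(
  deltas=[
    [1,0,0,0.05,0],
    [1,0,0,0.05,0],
    [1,0,0,0.05,0],
  ],
)

```text
time_s: 14.15
tcp_pos: [0.5817, 0.1306, 0.0826]
eef_rot: [-2.146, -2.294, 0.001]
force: [-2.2, 0.2, -4.1]
opening: 0.166
gripper_force: 58.6
```

Emit:
apply_moves(
  deltas=[
    [1,0,0,0.05,0],
    [1,0,0,0.05,0],
    [1,0,0,0.05,0],
  ],
)

```text
time_s: 14.45
tcp_pos: [0.5817, 0.1306, 0.0821]
eef_rot: [-2.146, -2.294, 0.001]
force: [-3.1, -0.0, -3.6]
opening: 0.166
gripper_force: 58.7
```

Emit:
apply_moves(
  deltas=[
    [1,0,0,0.05,0],
    [1,0,0,0.05,0],
    [1,0,0,0.05,0],
  ],
)

```text
time_s: 14.75
tcp_pos: [0.5818, 0.1307, 0.0817]
eef_rot: [-2.146, -2.294, 0.0]
force: [-2.2, -0.2, -2.7]
opening: 0.166
gripper_force: 58.7
```

Emit:
apply_moves(
  deltas=[
    [1,0,0,0.05,0],
    [1,0,0,0.05,0],
    [1,0,0,0.05,0],
  ],
)

```text
time_s: 15.05
tcp_pos: [0.582, 0.1307, 0.0813]
eef_rot: [2.146, 2.294, 0.0]
force: [-4.4, 0.1, -1.3]
opening: 0.164
gripper_force: 58.8
```

Emit:
apply_moves(
  deltas=[
    [1,0,-0.05,0.03,0],
    [1,0,-0.05,0.05,0],
    [1,0,-0.05,0.05,0],
  ],
)

```text
time_s: 15.35
tcp_pos: [0.5819, 0.1308, 0.0811]
eef_rot: [2.146, 2.294, 0.001]
force: [-2.1, -0.9, 1.8]
opening: 0.161
gripper_force: 58.9
```

Run:
```python
from h import *
s=readout.observe(); print(s["tcp_pos"].round(4),s["force"].round(2),s["ft_torque"].round(3))
p,d=snap("side"); cv2.imwrite("pics/sd4.png",cv2.resize(p[240:390,130:290,::-1],None,fx=3.6,fy=3.6,interpolation=2))
for m in cams.mark_of("side","rod_nose")[:3]: print(m["conf"],np.round(m["position"],1),atz("side",m["position"],.0985).round(4))
```

```text
[0.5819 0.1308 0.0811] [-2.13 -0.92  1.83] [-0.08   0.354  0.025]
0.96 [283.4 408.4] [0.2894 0.0051 0.0985]
0.88 [313.1 170.8] [0.579  0.2193 0.0985]
0.73 [205.8 418.9] [ 0.3447 -0.282   0.0985]
```

View pics/sd4.png

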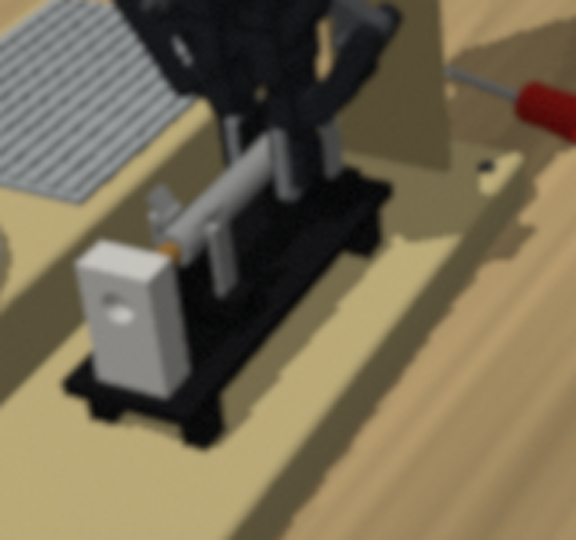

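The rod sits between both finger pairs (nose at crop (170,250), just short of the block). Now I'll slide it.

Emit:
apply_moves(
  deltas=[
    [1,0.2,0,0,0],
    [1,0.4,0,0,0],
    [1,0.6,0,0,0],
    [1,0.8,0,0,0],
    [1,1.0,0,0,0],
    [1,1.0,0,0,0],
  ],
)

```text
time_s: 16.05
tcp_pos: [0.581, 0.1398, 0.0809]
eef_rot: [2.147, 2.293, -0.001]
force: [-1.2, -4.4, 3.0]
opening: 0.161
gripper_force: 59.3
```

Emit:
apply_moves(
  deltas=[
    [1,0.15,0,0,0],
    [1,0.3,0,0,0],
    [1,0.45,0,0,0],
    [1,0.6,0,0,0],
    [1,0.6,0,0,0],
  ],
)

```text
time_s: 16.55
tcp_pos: [0.5805, 0.146, 0.0808]
eef_rot: [2.147, 2.293, -0.001]
force: [-2.4, -4.0, 2.7]
opening: 0.165
gripper_force: 59.3
```

Emit:
apply_moves(
  deltas=[
    [1,0.1,0,0,0],
    [1,0.2,0,0,0],
    [1,0.3,0,0,0],
    [1,0.4,0,0,0],
    [1,0.4,0,0,0],
  ],
)

```text
time_s: 17.05
tcp_pos: [0.5802, 0.1499, 0.0808]
eef_rot: [2.147, 2.293, -0.001]
force: [-1.6, -3.8, 2.7]
opening: 0.166
gripper_force: 59.3
```

Emit:
apply_moves(
  deltas=[
    [1,0.05,0,0,0],
    [1,0.1,0,0,0],
    [1,0.15,0,0,0],
    [1,0.15,0,0,0],
  ],
)

```text
time_s: 17.45
tcp_pos: [0.5802, 0.1513, 0.0808]
eef_rot: [2.147, 2.293, -0.001]
force: [-1.4, -5.7, 2.8]
opening: 0.163
gripper_force: 59.3
```

Emit:
apply_moves(
  deltas=[
    [1,0.05,0,0,0],
    [1,0.1,0,0,0],
    [1,0.15,0,0,0],
    [1,0.15,0,0,0],
  ],
)

```text
time_s: 17.85
tcp_pos: [0.58, 0.1528, 0.0808]
eef_rot: [2.147, 2.293, -0.001]
force: [-0.9, -4.9, 2.9]
opening: 0.166
gripper_force: 59.3
```

Emit:
apply_moves(
  deltas=[
    [1,0.05,0,0,0],
    [1,0.1,0,0,0],
    [1,0.1,0,0,0],
  ],
)

```text
time_s: 18.15
tcp_pos: [0.58, 0.1538, 0.0808]
eef_rot: [2.147, 2.293, -0.001]
force: [-0.9, -5.0, 2.7]
opening: 0.167
gripper_force: 59.3
```

Emit:
apply_moves(
  deltas=[
    [1,0.05,0,0,0],
    [1,0.1,0,0,0],
    [1,0.1,0,0,0],
  ],
)

```text
time_s: 18.45
tcp_pos: [0.5799, 0.1539, 0.0808]
eef_rot: [2.147, 2.292, -0.003]
force: [-1.8, -6.7, 4.7]
opening: 0.163
gripper_force: 59.3
```

Emit:
apply_moves(
  deltas=[
    [1,0.05,0,0,0],
    [1,0.1,0,0,0],
    [1,0.1,0,0,0],
  ],
)

```text
time_s: 18.75
tcp_pos: [0.5799, 0.1539, 0.0807]
eef_rot: [2.147, 2.291, -0.004]
force: [0.4, -9.4, 5.3]
opening: 0.164
gripper_force: 59.4
```

Emit:
apply_moves(
  deltas=[
    [1,-0.15,0,0,0],
    [1,-0.15,0,0,0],
    [0.4,-0.15,0,0,0],
    [0.4,-0.15,0,0,0],
    [0.4,-0.15,0,0,0],
    [0.4,-0.15,0,0,0],
    [0.4,-0.15,0,0,0],
  ],
)

```text
time_s: 19.45
tcp_pos: [0.5799, 0.1555, 0.0808]
eef_rot: [-2.146, -2.294, -0.001]
force: [0.5, -0.5, 0.4]
opening: 0.599
gripper_force: 0.0
```

Emit:
apply_moves(
  deltas=[
    [0.4,0,0,-1,0],
    [0.4,0,0,-3,0],
    [0.4,0,0,-6,0],
    [0.4,0,0,-10,0],
    [0.4,0,0,-14,0],
    [0.4,-5,0,-18,0],
    [0.4,-10,0,-18,0],
    [0.4,-15,0,-18,0],
    [0.4,-20,0,-18,0],
    [0.4,-25,0,-18,0],
  ],
)

```text
time_s: 20.45
tcp_pos: [0.5955, -0.0847, 0.262]
eef_rot: [2.145, 2.294, 0.001]
force: [1.3, -0.6, 0.3]
opening: 0.602
gripper_force: 0.0
```

Run:
```python
from h import *
p,d=snap("side"); a=cv2.resize(p[270:390,130:270,::-1],None,fx=3.4,fy=3.4,interpolation=2)
for n in("side","top"):
    if n=="top": p,d=snap("top")
    for t in("rod_mid","rod_nose","below_bearing"):
        for m in cams.mark_of(n,t)[:6]:
            X=atz(n,m["position"],.03 if t[0]=="b" else .0985)
            if X[1]>.05 and X[0]>.4: print(n,t,round(m["conf"],2),np.round(m["position"],1),X.round(4))
C=cloud("top",d); q=C[(C[...,2]>.092)&(C[...,2]<.125)&(abs(C[...,0]-.58)<.03)&(C[...,1]>.05)&(C[...,1]<.26)]
print(q[:,1].min(),q[:,1].max()); k=q[q[:,2]<.112]; print(np.polyfit(k[:,1],k[:,0],1))
b=cv2.resize(p[180:240,150:260,::-1],None,fx=4.3,fy=4.3,interpolation=2)
b=cv2.resize(b,(476,int(b.shape[0]*476/b.shape[1]))); o=np.vstack([a[:330],b])[:600]; print(o.shape); cv2.imwrite("pics/end.png",o)
```

```text
side rod_mid 0.7 [289.6 203. ] [0.5716 0.1515 0.0985]
side rod_nose 0.94 [322.8 162.3] [0.5757 0.242  0.0985]
side below_bearing 0.82 [358. 174.] [0.5721 0.2354 0.03  ]
top rod_mid 0.87 [211.  203.9] [0.5822 0.1486 0.0985]
top rod_mid 0.15 [221.7 212.2] [0.5574 0.13   0.0985]
top rod_nose 0.72 [215.5 161.8] [0.5749 0.2427 0.0985]
top rod_nose 0.71 [211.3 204.5] [0.5815 0.1473 0.0985]
top below_bearing 0.85 [222.2 172.5] [0.5723 0.2385 0.03  ]
0.06809392193295516 0.2443596027557412
[-0.08304369  0.59014688]
(589, 476, 3)
```

View pics/end.png

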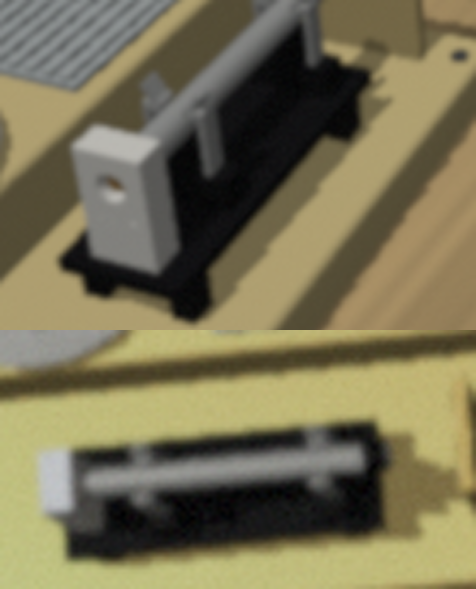

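The end picture shows the rod in both clips with the brass nose visible inside the bearing hole. The tip is at y≈0.2425, which matches home, and the push ended on a hard stop.

```bash
python3 -c "
from station import r
print(r.hand_in())"
```

```text
the job is handed in; nothing more can be done
None
```

I handed the job in at about 21 s: the rod is snapped into both clips, slid nose first until it hit a firm stop at the expected home position, and released. The hand-in call returned no verdict. I estimate the rod's middle is about 1 mm from home, with the measured upward push never above about 9 N, and the gripper went nowhere near the oil bottle, dial or screwdriver.

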